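# Close the vial case: flap, then cover

## Task

Close up the sample case for carrying: gently push the upright yellow flap down flat over the vials first, and only then swing the blue cover over it and press it fully shut without slamming it. Use only the fingertips or the outside of the fingers; grasp and lift nothing. Leave the vials seated and the bottle and beaker standing where they are, and finish with the robot clear of everything.

Things in the scene. Friction and masses are not known exactly. Their poses are not given: they have to be found in the camera images.
- case: Grey open-topped case, 220 (own x) x 170 (own y) x 85 mm high, fixed; place and yaw vary. Origin: centre of its underside, z up. Both hinges run along its x axis: flap hinge near the -y wall, cover hinge on the +y wall. Inside, black foam (top 40 mm above the table) with three wells in a row along x, the middle one empty.
- flap (a joint): Angle of the yellow flap (rad): 0 = folded level over the vials (its stop), 1.57 = upright, stop at 1.75 (leaning out over the case's -y wall). Starts at 1.35 to 1.7; folds towards the case's +y side. Stiff hinge: stays where left, about 1 N at the edge moves it. While it stands up it blocks the cover.
- flap_hinge (a point): Middle of the flap's hinge axis: 73 mm to the -y side of the case's centre, 79 mm above the table. Its axes turn with the flap: x along the hinge, y from hinge to free edge, z out of the outer face (up when folded, away from the case when upright).
- flap_edge (a point): Middle of the flap's free edge, mid-thickness. The flap is a plain plate, 190 mm along the hinge, 114 mm from hinge axis to free edge, 5 mm thick (2.5 mm each side of the hinge axis).
- cover (a joint): Angle of the blue cover (rad): 0 = fully shut, level on the case rim (its stop), 1.57 = upright, stop at 2.1. Starts at 1.65 to 2.0, leaning outward over the case's +y side; closes towards the -y side. Stiff hinge: stays where left, 2 to 4 N at the free edge moves it, and it must be pushed all the way.
- cover_hinge (a point): Middle of the cover's hinge axis, on the cover's inner face: 85 mm to the +y side of the case's centre, 86 mm above the table. Its axes turn with the cover: x along the hinge, -y from hinge to free edge, z out of the outer face (up when shut, away from the case when upright). The outer face lies 10 mm along z.
- cover_edge (a point): Middle of the cover's free edge, mid-thickness. The cover is a plain plate without handle, 220 mm along the hinge, 170 mm from hinge to free edge, 10 mm thick.
- vial_a: Loose amber vial with white cap, 28 mm diameter, 61 mm high, standing in the foam well 60 mm to the -x side of the case's centre; its foot is 12 mm and its cap top 73 mm above the table. Origin: centre of its underside. To be left seated.
- vial_b: Like vial_a, in the well 60 mm to the +x side of the case's centre.
- bottle: Loose amber bottle with blue cap, 68 mm diameter, 140 mm high, standing on the table beyond the case's +x end. Origin: centre of its underside. Leave alone.
- beaker: Loose white beaker, 64 mm diameter at the rim, 75 mm high, standing on the table beyond the case's +x end. Origin: centre of its underside. Leave alone.
There are look-alikes about, which are no part of the job. Leave any brown look-alike of the vial_b alone.

How it is judged:
By the outcome, as a careful person would: the job done as asked, in the order asked, and still so for the second after the job is handed in, with the robot touching nothing.
It also fails if it takes over 53 s, if anything falls off the work surface, if the arm or the gripper's body presses on something with over 40 N, if the wrist force passes 120 N, or if a joint passes its speed limit or range.

## Robot

A 7-joint arm with a two-finger parallel gripper is mounted at the origin on the work surface. World frame = base frame: x ahead of the robot, y to its left, z up, the work surface at z = 0. Lengths are in m, angles in rad, forces in N, time in s.
With the tool pointing down it reaches from about 0.4 to 0.85 m from the base axis. Payload 4.5 kg.
Tool frame: the origin (TCP) lies between the finger pads; the fingertips stand 11 mm ahead of it and the grasp point (between the pads) lies 8 mm behind it (r.tip_reach is the distance from the TCP to the fingertips, in m); x points along the fingers, y is the direction in which the jaws open and shut, and the axes are right-handed (so a half turn about x gives the same grasp; the last joint's range is limited). The gripper opens to 88 mm and grips with 3 to 60 N. Pads are 18 mm wide; open, the fingers measure 123 mm over their backs; the gripper's body (75 mm by 187 mm) begins 45 mm behind the grasp point.
Start: joints at [1.173, 0.689, -0.195, 1.565, 0.157, 0.902, -0.215], TCP at [0.262, -0.568, 0.25] pointing down, gripper open.
Joint ranges: [-3.01, 3.01], [-0.46, 2.08], [-1.47, 1.51], [0.13, 2.56], [-1, 4.14], [0.04, 2.09], [-2.66, 2.66]. Speed limits (rad/s): [2.57, 2.57, 3.14, 3.14, 3.14, 3.14, 3.14].

## Interface

Orientations are given as a unit quaternion [x, y, z, w].
In Python, from plant import r gives the robot as it stands.
- The arm moves only by the tool drive_tool, never from a script. Its argument "deltas" is a list of rows, each a list of 3 entries, a list of its own where there are three numbers: the turn, a rotation vector about the tool's x, y, z in degrees, then the shift along the tool's x, y, z in cm, then the finger opening in cm, from 0 to 8.81. A call has 1 to 12 rows; each row shifts and turns the commanded pose from where the row before left it, along the tool's axes as they then stand; what a row does not reach is not made up. A row lasts 1/12 s, in which the tool goes at most 41.7 mm and 7.16 degrees, less where a joint would pass 70% of its speed; a pose out of reach is approached as far as the arm can. A call is refused whole if a number of a shift passes 4.17 or a number of a turn 7.16, either way. A call with a gripper value outside its range is refused whole. The fingers move at their own pace and stop on an object; "force" is the grip in N (left out, the last holds). Time passes only in rows, so rows that do not move let the fingers close. It gives the time, the measured TCP pose, the force and the opening at its end, in the units of the state.
- r.get_state(): the state, without advancing time (a new reading comes with each control period).
- r.snapshot(name): name is "scene" or "top" or "wrist"; returns a dict with "color" (420x560x3 uint8, red, green, blue), "fov_y" (degrees; the focal length in pixels is half the picture's height over the tangent of half this angle, whatever the lens; pixels are square), "cx", "cy" (the principal point, pixels), "extrinsics" (4x4, takes a point from world to camera coordinates); the wrist camera has in their place "tool_from_camera" (4x4, takes a point from camera to tool coordinates, whose origin is the TCP and whose axes are the tool frame's). Camera axes: x right, y up, looking along -z (the intrinsics and any distortion apply to the point x, -y, -z); pixel columns grow to the right and rows downward; lengths in m; the calibration is good to about 2 mm. The wrist camera is an equidistant fisheye: a pixel r from the principal point sees the ray r / f radians off the axis. A picture is of the moment at which its call begins: read the wrist's pose just before it. There is no depth.
- r.finish_job(): hands the job in, once; it reports no verdict.
The state is a dict: "clock": time; "q": joint angles; "qd": joint speeds; "joint_torque": joint torques, N m; "tool_pos": TCP position; "eef_rot": TCP orientation; "contact_force": force on the tool from outside, world axes, zero at the start; "moment": the same for the moment, N m; "opening": opening from 0.0 (shut) to 1.0 (fully open).
Only numpy, scipy, OpenCV 4.12 (cv2) and the standard library are available. Lean on these libraries where they do the work, as an engineer would, in place of code of your own. Each camera call takes 0.05 s, during which the arm holds its last target. There are 200 camera calls.

## Working session

There is one attempt and no reset: what is moved stays moved. The work goes in short steps, Python scripts to look and compute and a tool call to move; the robot and the scene stay as the last step left them, time stands still between calls to the robot, and variables do not carry over. Pictures are saved under pics/ and viewed, about 8 in all and at most 12, crops included, and the job is handed in when it is done.

Besides the shell and the picture viewer there is one more tool, called as a command line: name --argument value ..., lists and objects as JSON in quotes. drive_tool: Moves the arm, as the interface text tells. Its arguments: {"type":"object","properties":{"deltas":{"type":"array","items":{"type":"array"}},"force":{"type":"number"}},"required":["deltas"]}

```bash
mkdir -p pics; ls; python3 - <<'E'
from plant import r
import cv2,numpy as np,pickle
d={}
s=r.get_state();print(s['clock'],s['tool_pos'],s['eef_rot'],s['contact_force'],s['opening'],r.tip_reach)
for n in("scene","top"):
    c=r.snapshot(n);d[n]=c;cv2.imwrite(f"pics/{n}0.png",c["color"][...,::-1]);print(n,c['fov_y'],c['cx'],c['cy'],c['extrinsics'].round(3).tolist(),[k for k in c])
pickle.dump(d,open('d0.pkl','wb'))
E
```

```text
pics
0.0 [ 0.26126244 -0.56708666  0.24890994] [-0.69049163 -0.15213292  0.69087937 -0.15087273] [-0.0746365   0.30197605 -0.1808928 ] 1.0015975859685102 0.011
scene 46.31545279151259 282.98045571941 214.9864907451933 [[0.751, 0.66, 0.025, -0.465], [-0.401, 0.425, 0.812, 0.189], [0.525, -0.619, 0.584, -1.218], [0.0, 0.0, 0.0, 1.0]] ['color', 'fov_y', 'cx', 'cy', 'extrinsics']
top 43.18926555494849 276.0835834365178 212.39167691085402 [[0.017, -1.0, 0.003, -0.022], [0.999, 0.017, 0.044, -0.626], [-0.044, 0.002, 0.999, -0.876], [0.0, 0.0, 0.0, 1.0]] ['color', 'fov_y', 'cx', 'cy', 'extrinsics']
```

View pics/scene0.png

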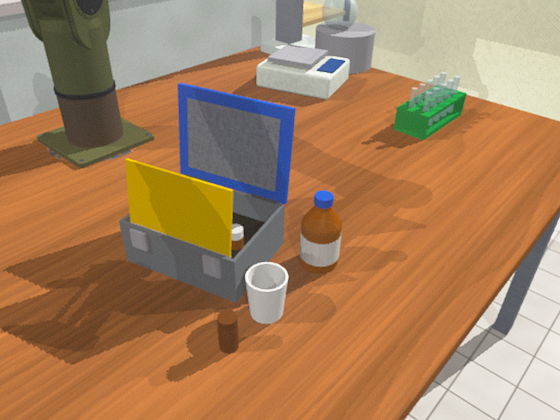

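View pics/top0.png

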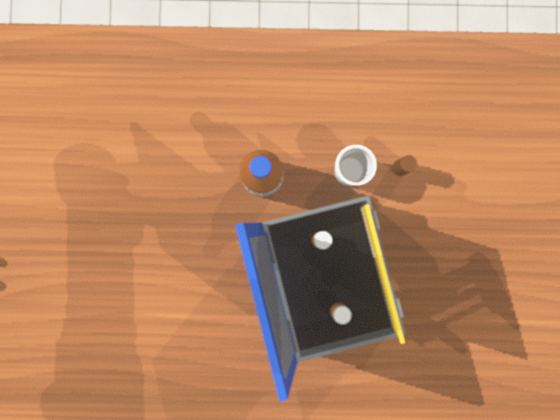

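Scene: the flap (yellow) has its upper corners at about (128,163) and (233,190). The cover (blue) has its corners at (180,87) and (294,107). Top: the rim corners are about (369,198), (263,222), (300,357) and (398,332), and the vial caps are at (322,240) and (341,314). The case's +x end points up, toward the bottle (260,167) and beaker (355,165). The brown look-alike is at (405,165).

```bash
cat > h.py <<'E'
import numpy as np,cv2,pickle
def ray(c,u,v):
    f=210/np.tan(np.radians(c['fov_y']/2));E=np.array(c['extrinsics'])
    d=E[:3,:3].T@np.array([(u-c['cx'])/f,-(v-c['cy'])/f,-1.]);return -E[:3,:3].T@E[:3,3],d
def onz(c,p,z):
    o,d=ray(c,*p);return o+d*(z-o[2])/d[2]
def cut(c,p,C,yaw,x):   # point in case axes on plane own-x = x
    o,d=ray(c,*p);R=np.array([[np.cos(yaw),-np.sin(yaw),0],[np.sin(yaw),np.cos(yaw),0],[0,0,1]])
    o=R.T@(o-[C[0],C[1],0]);d=R.T@d;return o+d*(x-o[0])/d[0]
E
python3 - <<'E'
from h import *
d=pickle.load(open('d0.pkl','rb'));t,s=d['top'],d['scene']
img=[onz(t,p,z)[:2] for p,z in [((371,197),.085),((264,222),.085),((300,357),.085),((399,332),.085),((323,239),.073),((343,315),.073)]]
own=np.array([[.11,-.085],[.11,.085],[-.11,.085],[-.11,-.085],[.06,0],[-.06,0]]);img=np.array(img)
m=img.mean(0);mo=own.mean(0);H=(own-mo).T@(img-m);yaw=np.arctan2(H[0,1]-H[1,0],H[0,0]+H[1,1])
R=np.array([[np.cos(yaw),-np.sin(yaw)],[np.sin(yaw),np.cos(yaw)]]);C=m-R@mo
print(C,np.degrees(yaw),(1000*((img-C)@R-own)).round(1).tolist())
cols={}
for n,c in d.items():
    h=cv2.cvtColor(c['color'],cv2.COLOR_RGB2HSV)
    for k,lo,hi in(('yel',(20,150,120),(32,255,255)),('blu',(108,150,90),(125,255,255))):
        M=cv2.inRange(h,lo,hi);cs=max(cv2.findContours(M,0,1)[0],key=cv2.contourArea)
        print(n,k,cv2.approxPolyDP(cv2.convexHull(cs),4,True)[:,0].tolist())
for nm,c,p,x in[('flap-',s,(127,163),-.095),('flap+',s,(233,190),.095),('cover-',s,(179,87),-.11),('cover+',s,(294,107),.11),]:
    q=cut(c,p,C,yaw,x);print(nm,q.round(4), 'flap ang',np.arctan2(q[2]-.079,q[1]+.073).round(3),np.hypot(q[2]-.079,q[1]+.073).round(3),'cov ang',np.arctan2(q[2]-.086,.085-q[1]).round(3),np.hypot(q[2]-.086,.085-q[1]).round(3))
for n,p,z in[('bottle cap',(260,166),.14),('beaker rim',(355,165),.075)]:
    w=onz(t,p,z);print(n,w.round(3),(R.T@(w[:2]-C)).round(3))
np.save('case.npy',[*C,yaw])
E
```

```text
[ 0.52522479 -0.10094921] 14.398584350180661 [[-3.9, -0.3], [-3.2, -0.5], [3.7, -6.4], [5.3, 7.5], [-0.1, 1.1], [-1.8, -1.4]]
scene yel [[125, 159], [231, 189], [230, 256], [131, 221]]
scene blu [[179, 84], [294, 108], [284, 203], [181, 172]]
top yel [[365, 205], [403, 343], [390, 315]]
top blu [[241, 224], [286, 393], [282, 399], [238, 232]]
flap- [-0.095  -0.0564  0.1818] flap ang 1.41 0.104 cov ang 0.595 0.171
flap+ [ 0.095  -0.0506  0.1881] flap ang 1.368 0.111 cov ang 0.646 0.17
cover- [-0.11    0.1079  0.2471] flap ang 0.749 0.247 cov ang 1.712 0.163
cover+ [0.11   0.1115 0.2565] flap ang 0.766 0.256 cov ang 1.725 0.173
bottle cap [0.687 0.014 0.14 ] [0.185 0.071]
beaker rim [ 0.7   -0.133  0.075] [ 0.161 -0.075]
```

```bash
cat > st.py <<'E'
import sys,numpy as np
from scipy.spatial.transform import Rotation as Ro
from plant import r
cx,cy,yaw=np.load('case.npy');Rc=Ro.from_euler('z',yaw)
s=r.get_state();T=Ro.from_quat(s['eef_rot']);p=np.array(s['tool_pos'])
own=Rc.inv().apply(p-[cx,cy,0]);A=(Rc.inv()*T).as_matrix()
print('t %.2f'%s['clock'],'TCP in case cm',(100*own).round(2),'F case',Rc.inv().apply(s['contact_force']).round(1),'open',round(s['opening'],2),'q',np.round(s['q'],2))
best=min((Ro.from_matrix(np.array([[0,0,-1],[k,0,0],[0,-k,0]]).T) for k in(1,-1)),key=lambda G:(T.inv()*Rc*G).magnitude())
# G columns = tool axes in case frame
rv=np.degrees((T.inv()*Rc*best).as_rotvec());print('turn to aligned, deg',rv.round(2))
if len(sys.argv)>3:
    g=np.array(list(map(float,sys.argv[1:4])))/100
    print('shift, cm, present tool axes',(100*A.T@(g-own)).round(2),'aligned axes',(100*best.as_matrix().T@(g-own)).round(2))
E
sed -i 's/\[\[0,0,-1\],\[k,0,0\],\[0,-k,0\]\]/[[0,0,-1],[k,0,0],[0,-k,0]]/' st.py
python3 st.py 0 -14 27
```

```text
t 0.10 TCP in case cm [-37.16 -38.6   24.9 ] F case [ 0.8 -0.3 -0.4] open 1.01 q [ 1.17  0.69 -0.19  1.57  0.16  0.9  -0.22]
turn to aligned, deg [-7.965e+01 -6.000e-02  8.000e-02]
shift, cm, present tool axes [ -2.08 -17.53 -40.97] aligned axes [ -2.1   37.16 -24.6 ]
```

drive_tool --deltas '[[[-6.64, 0, 0], [-0.18, 0, 0], 0], [[-6.64, 0, 0], [-0.18, 0, 0], 0], [[-6.64, 0, 0], [-0.18, 0, 0], 0], [[-6.64, 0, 0], [-0.18, 0, 0], 0], [[-6.64, 0, 0], [-0.18, 0, 0], 0], [[-6.64, 0, 0], [-0.18, 0, 0], 0], [[-6.64, 0, 0], [-0.18, 0, 0], 0], [[-6.64, 0, 0], [-0.18, 0, 0], 0], [[-6.64, 0, 0], [-0.18, 0, 0], 0], [[-6.64, 0, 0], [-0.18, 0, 0], 0], [[-6.64, 0, 0], [-0.18, 0, 0], 0], [[-6.64, 0, 0], [-0.12, 0, 0], 0]]' --force 10

```text
clock: 1.1
tool_pos: [0.2613, -0.5675, 0.2704]
eef_rot: [0.432, 0.56, -0.432, 0.56]
contact_force: [0.4, -0.4, -0.1]
opening: 0.121
```

drive_tool --deltas '[[[0, 0, 0], [0, 2.5, -1.64], 0], [[0, 0, 0], [0, 2.5, -1.64], 0], [[0, 0, 0], [0, 2.5, -1.64], 0], [[0, 0, 0], [0, 2.5, -1.64], 0], [[0, 0, 0], [0, 2.5, -1.64], 0], [[0, 0, 0], [0, 2.5, -1.64], 0], [[0, 0, 0], [0, 2.5, -1.64], 0], [[0, 0, 0], [0, 2.5, -1.64], 0], [[0, 0, 0], [0, 2.5, -1.64], 0], [[0, 0, 0], [0, 2.5, -1.64], 0]]'

```text
clock: 1.93
tool_pos: [0.4633, -0.3454, 0.2704]
eef_rot: [0.433, 0.559, -0.433, 0.559]
contact_force: [-0.3, -0.7, -0.7]
opening: 0.007
```

```bash
python3 st.py 0 -14 27
```

```text
t 1.93 TCP in case cm [-12.07 -22.14  27.04] F case [-0.4 -0.6 -0.7] open 0.01 q [ 0.9   0.65 -0.58  1.67  0.42  0.95  0.41]
turn to aligned, deg [ 0.02 -0.02  0.04]
shift, cm, present tool axes [ 0.03 12.07 -8.13] aligned axes [ 0.04 12.07 -8.14]
```

drive_tool --deltas '[[[0, 0, 0], [0, 2.4, -1.63], 0], [[0, 0, 0], [0, 2.4, -1.63], 0], [[0, 0, 0], [0, 2.4, -1.63], 0], [[0, 0, 0], [0, 2.4, -1.63], 0], [[0, 0, 0], [0, 2.4, -1.63], 0], [[0, 0, 0], [2.0, 0, 0], 0], [[0, 0, 0], [2.5, 0, 0], 0], [[0, 0, 0], [2.5, 0, 0], 0], [[0, 0, 0], [2.0, 0, 0], 0], [[0, 0, 0], [0, 0, 0], 0]]'

```text
clock: 2.77
tool_pos: [0.5557, -0.2373, 0.1764]
eef_rot: [0.432, 0.562, -0.434, 0.556]
contact_force: [-0.8, 0.2, 0.8]
opening: 0.004
```

```bash
python3 st.py 0 -8 17.6; python3 - <<'E'
from plant import r
import cv2,numpy as np
a=r.snapshot('scene')['color'];b=r.snapshot('top')['color']
cv2.imwrite('pics/a1.png',np.hstack([a[40:360,60:400],b[150:420,180:460].copy() if 0 else cv2.resize(b[140:420,180:460],(320,320))])[...,::-1])
E
```

```text
t 2.77 TCP in case cm [ -0.44 -13.96  17.64] F case [-0.7  0.4  0.8] open 0.0 q [ 0.61  0.79 -0.5   1.68  0.5   0.8   0.13]
turn to aligned, deg [ 0.05 -0.23  0.44]
shift, cm, present tool axes [ 0.06  0.44 -5.96] aligned axes [ 0.04  0.44 -5.96]
```

View pics/a1.png

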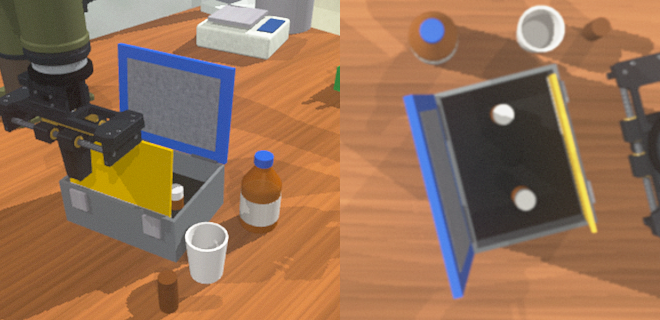

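drive_tool --deltas '[[[0, 0, 0], [0, 0.08, -1.0], 0], [[0, 0, 0], [0, 0.08, -1.0], 0], [[0, 0, 0], [0, 0.08, -1.0], 0], [[0, 0, 0], [0, 0.08, -1.0], 0], [[0, 0, 0], [0.05, 0.08, -0.8], 0], [[0, 0, 0], [0.05, 0, -0.6], 0], [[0, 0, 0], [0.05, 0, -0.5], 0], [[0, 0, 0], [0.05, 0, -0.5], 0], [[0, 0, 0], [0.05, 0, -0.6], 0], [[0, 0, 0], [0.11, 0, -0.48], 0], [[0, 0, 0], [0.11, 0, -0.48], 0], [[0, 0, 0], [0.11, 0, -0.48], 0]]'

```text
clock: 3.87
tool_pos: [0.5414, -0.1549, 0.1748]
eef_rot: [0.433, 0.559, -0.434, 0.559]
contact_force: [-0.3, -1.1, 0.1]
opening: 0.003
```

```bash
python3 st.py 0 -4.17 16.48
```

```text
t 3.87 TCP in case cm [ 0.23 -5.63 17.48] F case [-0.6 -1.   0.1] open 0.0 q [ 0.48  0.74 -0.48  1.82  0.51  0.7  -0.04]
turn to aligned, deg [-0.01  0.02  0.02]
shift, cm, present tool axes [ 1.   -0.23 -1.46] aligned axes [ 1.   -0.23 -1.46]
```

drive_tool --deltas '[[[0, 0, 0], [0.25, 0, -0.5], 0], [[0, 0, 0], [0.35, 0, -0.5], 0], [[0, 0, 0], [0.35, 0, -0.48], 0], [[0, 0, 0], [0.27, 0, -0.41], 0], [[0, 0, 0], [0.27, 0, -0.41], 0], [[0, 0, 0], [0.27, 0, -0.41], 0], [[0, 0, 0], [0.34, 0, -0.36], 0], [[0, 0, 0], [0.34, 0, -0.36], 0], [[0, 0, 0], [0.34, 0, -0.36], 0], [[0, 0, 0], [0.39, 0, -0.3], 0], [[0, 0, 0], [0.39, 0, -0.3], 0], [[0, 0, 0], [0.39, 0, -0.3], 0]]'

```text
clock: 4.87
tool_pos: [0.5298, -0.1094, 0.135]
eef_rot: [0.433, 0.559, -0.433, 0.559]
contact_force: [0.6, -0.7, 0.1]
opening: 0.007
```

```bash
python3 st.py 0 0.3 9.4;  python3 - <<'E'
from plant import r
import cv2,numpy as np
a=r.snapshot('scene')['color'];b=r.snapshot('top')['color']
cv2.imwrite('pics/a2.png',np.hstack([a[40:360,60:400],cv2.resize(b[140:420,180:460],(320,320))])[...,::-1])
E
```

```text
t 4.87 TCP in case cm [ 0.24 -0.93 13.5 ] F case [ 0.4 -0.8  0.1] open 0.01 q [ 0.37  0.78 -0.42  1.91  0.56  0.57 -0.17]
turn to aligned, deg [0.02 0.01 0.01]
shift, cm, present tool axes [ 4.1  -0.24 -1.23] aligned axes [ 4.1  -0.24 -1.23]
```

View pics/a2.png

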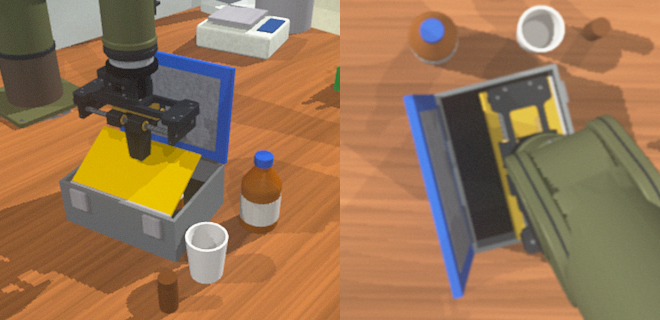

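drive_tool --deltas '[[[0, 0, 0], [0.44, 0, -0.22], 0], [[0, 0, 0], [0.44, 0, -0.22], 0], [[0, 0, 0], [0.44, 0, -0.22], 0], [[0, 0, 0], [0.47, 0, -0.14], 0], [[0, 0, 0], [0.47, 0, -0.14], 0], [[0, 0, 0], [0.47, 0, -0.14], 0], [[0, 0, 0], [0.3, 0, -0.05], 0], [[0, 0, 0], [0.3, 0, -0.05], 0], [[0, 0, 0], [0.25, 0, -0.03], 0], [[0, 0, 0], [0.2, 0, 0], 0], [[0, 0, 0], [0.2, 0, 0], 0], [[0, 0, 0], [0.15, 0, 0], 0]]'

```text
clock: 5.97
tool_pos: [0.527, -0.0979, 0.094]
eef_rot: [0.433, 0.559, -0.433, 0.559]
contact_force: [-1.2, 0.3, 0.9]
opening: 0.005
```

drive_tool --deltas '[[[0, 0, 0], [0.1, 0, 0], 0], [[0, 0, 0], [0, 0, 0], 0], [[0, 0, 0], [0, 0, 0], 0]]'

```text
clock: 6.22
tool_pos: [0.527, -0.098, 0.0932]
eef_rot: [0.433, 0.559, -0.433, 0.559]
contact_force: [0.4, -0.3, 0.3]
opening: 0.005
```

```bash
python3 st.py 0 0.3 9.25
```

```text
t 6.22 TCP in case cm [0.24 0.24 9.32] F case [ 0.3 -0.4  0.3] open 0.0 q [ 0.31  0.84 -0.35  1.95  0.61  0.46 -0.24]
turn to aligned, deg [ 0.02  0.01 -0.  ]
shift, cm, present tool axes [ 0.07 -0.24 -0.06] aligned axes [ 0.07 -0.24 -0.06]
```

drive_tool --deltas '[[[0, 0, 0], [0.07, 0, 0], 0], [[0, 0, 0], [0, 0, 0], 0], [[0, 0, 0], [0, 0, 0], 0]]'

```text
clock: 6.47
tool_pos: [0.5271, -0.098, 0.0929]
eef_rot: [0.433, 0.559, -0.433, 0.559]
contact_force: [-0.7, -0.1, 4.2]
opening: 0.004
```

drive_tool --deltas '[[[0, 0, 0], [0.07, 0, 0], 0], [[0, 0, 0], [0, 0, 0], 0], [[0, 0, 0], [0, 0, 0], 0]]'

```text
clock: 6.72
tool_pos: [0.5271, -0.098, 0.0928]
eef_rot: [0.433, 0.558, -0.433, 0.559]
contact_force: [-2.4, 0.7, 11.1]
opening: 0.005
```

drive_tool --deltas '[[[0, 0, 0], [0.05, 0, 0], 0], [[0, 0, 0], [0, 0, 0], 0], [[0, 0, 0], [0, 0, 0], 0]]'

```text
clock: 6.97
tool_pos: [0.5271, -0.098, 0.0927]
eef_rot: [0.433, 0.558, -0.433, 0.559]
contact_force: [-3.1, 0.1, 16.4]
opening: 0.005
```

drive_tool --deltas '[[[0, 0, 0], [-1.0, 0, 0], 0], [[0, 0, 0], [-3.0, 0, 0], 0], [[0, 0, 0], [-3.5, 0, 0], 0], [[0, 0, 0], [-3.5, 0, 0], 0], [[0, 0, 0], [-3.5, 0, 0], 0], [[0, 0, 0], [-3.5, 0, 0], 0], [[0, 0, 0], [-3.0, 0, 0], 0], [[0, 0, 0], [-1.0, 0, 0], 0], [[0, 0, 0], [0, 0, 0], 0]]'

```text
clock: 7.72
tool_pos: [0.5284, -0.0978, 0.314]
eef_rot: [0.434, 0.557, -0.432, 0.561]
contact_force: [0.5, 0.3, -0.3]
opening: 0.007
```

drive_tool --deltas '[[[0, 0, 0], [0, 0, -1.3], 0], [[0, 0, 0], [0, 0, -2.0], 0], [[0, 0, 0], [0, 0, -2.2], 0], [[0, 0, 0], [0, 0, -2.3], 0], [[0, 0, 0], [0, 0, -2.3], 0], [[0, 0, 0], [0, 0, -2.3], 0], [[0, 0, 0], [0, 0, -2.2], 0], [[0, 0, 0], [0, 0, -2.0], 0], [[0, 0, 0], [0, 0, -1.2], 0], [[0, 0, 0], [0, 0, 0], 0]]'

```text
clock: 8.55
tool_pos: [0.4806, 0.0778, 0.31]
eef_rot: [0.431, 0.561, -0.432, 0.559]
contact_force: [-0.2, -0.5, -0.0]
opening: 0.004
```

```bash
python3 st.py 0 17.5 21;  python3 - <<'E'
from plant import r
import cv2,numpy as np,pickle
S=r.snapshot('scene');t=r.snapshot('top');pickle.dump((S,t),open('d3.pkl','wb'));a=S['color'];b=t['color']
cv2.imwrite('pics/a3.png',np.hstack([a[40:360,60:400],cv2.resize(b[140:420,180:460],(320,320))])[...,::-1])
E
```

```text
t 8.55 TCP in case cm [ 0.13 18.42 31.  ] F case [-0.3 -0.5 -0. ] open 0.0 q [ 0.14  0.48 -0.6   1.87  0.33  0.9  -0.36]
turn to aligned, deg [ 0.37 -0.1   0.17]
shift, cm, present tool axes [ 9.99 -0.1   0.94] aligned axes [10.   -0.13  0.92]
```

View pics/a3.png

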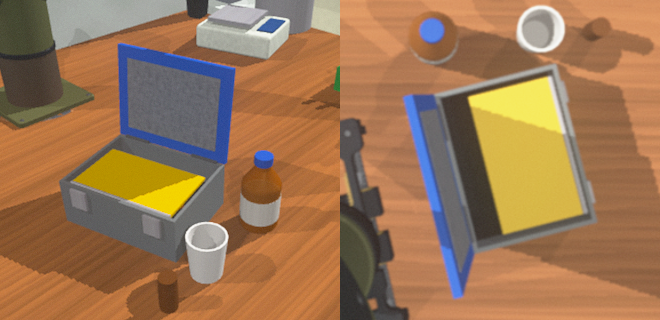

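drive_tool --deltas '[[[0, 0, 0], [1.2, 0, 0], 0], [[0, 0, 0], [2.0, 0, 0], 0], [[0, 0, 0], [2.0, 0, 0], 0], [[0, 0, 0], [2.0, 0, 0], 0], [[0, 0, 0], [1.4, 0, 0], 0], [[0, 0, 0], [0.8, 0, 0], 0], [[0, 0, 0], [0, 0, 0], 0]]'

```text
clock: 9.23
tool_pos: [0.4818, 0.0727, 0.2155]
eef_rot: [0.433, 0.559, -0.435, 0.558]
contact_force: [-1.3, 0.1, 0.5]
opening: 0.006
```

```bash
python3 st.py 0 10.4 21.6
```

```text
t 9.23 TCP in case cm [ 0.12 17.9  21.55] F case [-1.2  0.4  0.5] open 0.01 q [ 0.08  0.6  -0.51  2.    0.47  0.66 -0.48]
turn to aligned, deg [-0.09  0.04  0.23]
shift, cm, present tool axes [-0.05 -0.1   7.5 ] aligned axes [-0.05 -0.12  7.5 ]
```

drive_tool --deltas '[[[0, 0, 0], [0, 0, 1.0], 0], [[0, 0, 0], [0, 0, 1.0], 0], [[0, 0, 0], [0, 0, 1.0], 0], [[0, 0, 0], [0, 0, 0.8], 0], [[0, 0, 0], [0, 0, 0.5], 0], [[0, 0, 0], [0, 0, 0.5], 0], [[0, 0, 0], [0, 0, 0.5], 0], [[0, 0, 0], [0, 0, 0.5], 0], [[0, 0, 0], [0, 0, 0.6], 0], [[0, 0, 0], [0, 0, 0.6], 0], [[0, 0, 0], [0, 0, 0.6], 0]]'

```text
clock: 10.15
tool_pos: [0.502, 0.0012, 0.2174]
eef_rot: [0.433, 0.559, -0.433, 0.559]
contact_force: [-0.9, 2.8, 2.8]
opening: 0.007
```

```bash
python3 st.py 0 8.3 21.6
```

```text
t 10.15 TCP in case cm [ 0.29 10.47 21.74] F case [-0.2  3.   2.8] open 0.01 q [ 0.23  0.62 -0.52  1.96  0.47  0.69 -0.33]
turn to aligned, deg [ 0.08 -0.03 -0.06]
shift, cm, present tool axes [ 0.14 -0.29  2.17] aligned axes [ 0.14 -0.29  2.17]
```

drive_tool --deltas '[[[0, 0, 0], [0.04, -0.1, 0.72], 0], [[0, 0, 0], [0.04, -0.1, 0.72], 0], [[0, 0, 0], [0.05, -0.1, 0.72], 0], [[0, 0, 0], [0.12, 0, 0.68], 0], [[0, 0, 0], [0.12, 0, 0.68], 0], [[0, 0, 0], [0.13, 0, 0.68], 0], [[0, 0, 0], [0.22, 0, 0.65], 0], [[0, 0, 0], [0.24, 0, 0.65], 0], [[0, 0, 0], [0.25, 0, 0.65], 0], [[0, 0, 0], [0.33, 0, 0.6], 0], [[0, 0, 0], [0.35, 0, 0.6], 0], [[0, 0, 0], [0.37, 0, 0.6], 0]]'

```text
clock: 11.15
tool_pos: [0.5183, -0.0775, 0.1941]
eef_rot: [0.433, 0.559, -0.434, 0.559]
contact_force: [0.4, 1.7, 0.3]
opening: 0.003
```

```bash
python3 st.py 0 0.9 18.1;  python3 - <<'E'
from plant import r
import cv2,numpy as np,pickle
S=r.snapshot('scene');t=r.snapshot('top');a=S['color'];b=t['color']
cv2.imwrite('pics/a4.png',np.hstack([a[40:360,60:400],cv2.resize(b[140:420,180:460],(320,320))])[...,::-1])
E
```

```text
t 11.15 TCP in case cm [-0.09  2.44 19.41] F case [0.8 1.6 0.3] open 0.0 q [ 0.37  0.68 -0.51  1.92  0.51  0.68 -0.2 ]
turn to aligned, deg [0.02 0.01 0.04]
shift, cm, present tool axes [1.31 0.09 1.54] aligned axes [1.31 0.09 1.54]
```

View pics/a4.png

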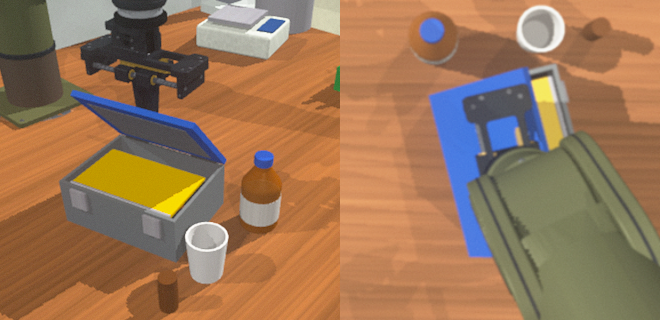

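drive_tool --deltas '[[[0, 0, 0], [0.41, 0, 0.52], 0], [[0, 0, 0], [0.43, 0, 0.5], 0], [[0, 0, 0], [0.45, 0, 0.48], 0], [[0, 0, 0], [0.5, 0, 0.46], 0], [[0, 0, 0], [0.53, 0, 0.44], 0], [[0, 0, 0], [0.56, 0, 0.42], 0], [[0, 0, 0], [0.6, 0, 0.36], 0], [[0, 0, 0], [0.6, 0, 0.34], 0], [[0, 0, 0], [0.6, 0, 0.32], 0], [[0, 0, 0], [0.6, 0, 0.25], 0], [[0, 0, 0], [0.6, 0, 0.23], 0], [[0, 0, 0], [0.6, 0, 0.2], 0]]'

```text
clock: 12.25
tool_pos: [0.5298, -0.1209, 0.1292]
eef_rot: [0.433, 0.559, -0.433, 0.559]
contact_force: [0.1, 0.1, 0.2]
opening: 0.005
```

```bash
python3 st.py 0 -2.5 10.7
```

```text
t 12.25 TCP in case cm [-0.06 -2.04 12.92] F case [0.1 0.1 0.2] open 0.01 q [ 0.4   0.79 -0.44  1.91  0.6   0.57 -0.19]
turn to aligned, deg [0.02 0.01 0.  ]
shift, cm, present tool axes [2.22 0.06 0.46] aligned axes [2.22 0.06 0.46]
```

drive_tool --deltas '[[[0, 0, 0], [0.3, 0, 0.07], 0], [[0, 0, 0], [0.3, 0, 0.07], 0], [[0, 0, 0], [0.3, 0, 0.06], 0], [[0, 0, 0], [0.25, 0, 0.05], 0], [[0, 0, 0], [0.25, 0, 0.05], 0], [[0, 0, 0], [0.2, 0, 0.03], 0], [[0, 0, 0], [0.2, 0, 0], 0], [[0, 0, 0], [0.15, 0, 0], 0], [[0, 0, 0], [0.1, 0, 0], 0], [[0, 0, 0], [0, 0, 0], 0]]'

```text
clock: 13.08
tool_pos: [0.5306, -0.1237, 0.1092]
eef_rot: [0.433, 0.559, -0.433, 0.559]
contact_force: [0.6, -0.6, 1.0]
opening: 0.005
```

drive_tool --deltas '[[[0, 0, 0], [0.08, 0, 0], 0], [[0, 0, 0], [0.05, 0, 0], 0], [[0, 0, 0], [0, 0, 0], 0]]'

```text
clock: 13.33
tool_pos: [0.5306, -0.1237, 0.108]
eef_rot: [0.433, 0.559, -0.433, 0.559]
contact_force: [-1.0, -0.6, -0.7]
opening: 0.008
```

drive_tool --deltas '[[[0, 0, 0], [0.07, 0, 0], 0], [[0, 0, 0], [0, 0, 0], 0], [[0, 0, 0], [0, 0, 0], 0]]'

```text
clock: 13.58
tool_pos: [0.5306, -0.1238, 0.1075]
eef_rot: [0.433, 0.559, -0.433, 0.559]
contact_force: [-0.5, 0.2, 2.1]
opening: 0.005
```

drive_tool --deltas '[[[0, 0, 0], [0.07, 0, 0], 0], [[0, 0, 0], [0, 0, 0], 0], [[0, 0, 0], [0, 0, 0], 0]]'

```text
clock: 13.83
tool_pos: [0.5306, -0.1238, 0.1074]
eef_rot: [0.433, 0.559, -0.433, 0.559]
contact_force: [-1.1, 0.3, 9.7]
opening: 0.004
```

drive_tool --deltas '[[[0, 0, 0], [0.06, 0, 0], 0], [[0, 0, 0], [0, 0, 0], 0], [[0, 0, 0], [0, 0, 0], 0]]'

```text
clock: 14.08
tool_pos: [0.5306, -0.1238, 0.1074]
eef_rot: [0.433, 0.558, -0.433, 0.559]
contact_force: [-3.1, 0.7, 14.4]
opening: 0.002
```

drive_tool --deltas '[[[0, 0, 0], [0.05, 0, 0], 0], [[0, 0, 0], [0, 0, 0], 0], [[0, 0, 0], [0, 0, 0], 0]]'

```text
clock: 14.33
tool_pos: [0.5306, -0.1237, 0.1074]
eef_rot: [0.433, 0.558, -0.433, 0.559]
contact_force: [-4.5, -0.1, 18.6]
opening: 0.005
```

drive_tool --deltas '[[[0, 0, 0], [-0.8, 0, 0], 0], [[0, 0, 0], [-2.0, 0, 0], 0], [[0, 0, 0], [-3.0, 0, 0], 0], [[0, 0, 0], [-3.0, 0, 0], 0], [[0, 0, 0], [-3.0, 0, 0], 0], [[0, 0, 0], [-3.0, 0, 0], 0], [[0, 0, 0], [-1.2, 0, 1.0], 0], [[0, 0, 0], [0, 0, 2.5], 0], [[0, 0, 0], [0, 0, 3.0], 0], [[0, 0, 0], [0, 0, 3.0], 0], [[0, 0, 0], [0, 0, 3.0], 0], [[0, 0, 0], [0, 0, 2.5], 0]]'

```text
clock: 15.33
tool_pos: [0.5677, -0.2716, 0.2653]
eef_rot: [0.433, 0.558, -0.434, 0.559]
contact_force: [0.6, -0.2, -0.1]
opening: 0.005
```

drive_tool --deltas '[[[0, 0, 0], [0, 0, 2.5], 0], [[0, 0, 0], [0, -1, 2.5], 0], [[0, 0, 0], [0, -2, 2], 0], [[0, 0, 0], [0, -2, 1], 0], [[0, 0, 0], [0, -1, 0], 0], [[0, 0, 0], [0, 0, 0], 0], [[0, 0, 0], [0, 0, 0], 0]]'

```text
clock: 15.92
tool_pos: [0.5299, -0.3601, 0.2657]
eef_rot: [0.433, 0.559, -0.433, 0.559]
contact_force: [-0.8, 0.6, 0.4]
opening: 0.003
```

```bash
python3 st.py;  python3 - <<'E'
from plant import r
from h import *
S=r.snapshot('scene');t=r.snapshot('top');a=S['color'];b=t['color']
cv2.imwrite('pics/a5.png',np.hstack([a[40:360,60:400],cv2.resize(b[140:420,180:460],(320,320))])[...,::-1])
x,y,yaw=np.load('case.npy')
M=cv2.inRange(cv2.cvtColor(b,cv2.COLOR_RGB2HSV),(105,120,60),(128,255,255));c=max(cv2.findContours(M,0,1)[0],key=cv2.contourArea)
bx=cv2.boxPoints(cv2.minAreaRect(c));w=np.array([onz(t,p,.096)[:2] for p in bx])-[x,y];R=np.array([[np.cos(yaw),-np.sin(yaw)],[np.sin(yaw),np.cos(yaw)]]);print((w@R*1000).round(0).tolist())
E
```

```text
t 15.92 TCP in case cm [ -5.99 -25.22  26.57] F case [-0.7  0.8  0.4] open 0.0 q [ 0.83  0.74 -0.59  1.48  0.45  1.05  0.39]
turn to aligned, deg [ 0.08 -0.06 -0.05]
[[107.0, 88.0], [110.0, -83.0], [-110.0, -85.0], [-112.0, 85.0]]
```

View pics/a5.png

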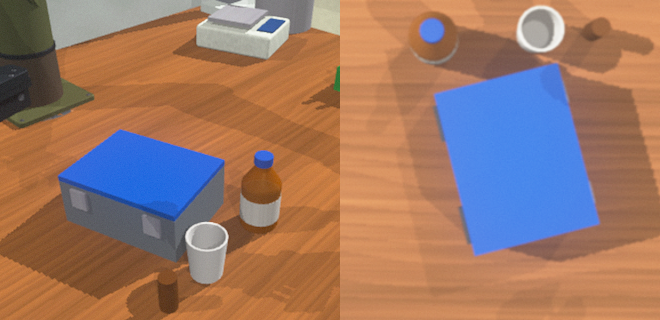

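The cover lies flush on the rim. The bottle, beaker and brown look-alike have not moved, and the robot is clear.

```bash
python3 -c "
from plant import r
print(r.finish_job())"
```

```text
the job is handed in; nothing more can be done
None
```

The case is closed and the job is handed in, after about 16 s of robot time out of the 53 s allowed. With the fingers shut, I first folded the yellow flap down until it reached its stop. I then swung the blue cover over it and pressed it down slowly until it reached its stop too.

- **Flap:** it stopped with the fingertips at 81.7 mm, against 81.5 mm expected. I pressed it with about 16 N, and the picture taken before moving the cover showed it flat.
- **Cover:** it stopped at 96.4 mm, against 96 mm expected, and I pressed it with about 19 N. In the last picture it lies level on the rim, and its measured outline matches the case to about 3 mm.
- **Surroundings:** the bottle, beaker and brown look-alike look unmoved. The fingers are about 25 cm from the case centre, with no contact force beyond sensor noise.
- **Not checked:** the vials can't be seen under the flap and cover. Nothing in the motion disturbed them, as far as the forces and stop heights show.

No check failed. The first case-pose fit was off by up to about 9 mm at one rim corner, but both stop heights and the final cover outline agreed with it.

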